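# Lift the spare lever out of its case and hold it level over the check fixture

## Task

Open the grey parts case until its lid rests back on its stop, then take the cast lever out, gripping its arm at the balance point, and hold it level about 3 cm above the two pins of the check fixture, its big hub over the thick pin and its small eye over the thin one, so that I can guide it down onto the pins by hand. Finish while still holding it there, steady and clear of the pins; do not tip it on the way, leave the lid open and the other things on the bench where they are.

Things in the scene. Friction and masses are not known exactly. Their poses are not given: they have to be found in the camera images.
- case: Grey laminate parts case with aluminium edges and steel corners, fixed, 170 mm deep (own x), 240 mm wide (own y), 72 mm high without the lid; walls 6 mm, black foam floor 11 mm above the bench. Origin: centre of its underside. Own -x is the front with the lid handle, own +x the rear with the hinge. Stands on the left or on the right, turned up to 0.15 rad.
- lid (a joint): Lid hinge, rad. 0 = shut (start), grows as the front edge is lifted, 1.75 = resting on its rear stop (just past upright). The lid is 8 mm thick (lid and handle 0.28 kg), falls shut if let go before 1.57 and falls back onto the stop beyond about 1.6. No latch.
- lid_hinge (a point): Point on the hinge line, in the middle of the case's rear top edge, 74 mm above the bench. The hinge line runs along the case's y axis; the lid opens away from the front.
- lid_handle (a point): Middle of the lid's bow handle: a round dark bar 10 mm thick, 92 mm long, parallel to the hinge line and 40 mm ahead of the lid's front edge (35 mm clear gap). Lid shut: 214 mm in front of the hinge line and 4 mm higher (78 mm above the bench). Can be pinched from above; moves on a 214 mm arc about the hinge line, up to 0.29 m above the bench.
- lever: Cast aluminium lever, 194 mm long, 0.36 to 0.59 kg, lying on the foam in the case roughly along the case's y. Origin: its underside, straight below the balance point. Own z up; +y to the big hub (diameter 54, height 44, bore 24 mm, centre y = +52 mm), -y to the small eye (34, 40, 14 mm, centre y = -98 mm). Between: a straight arm 24 mm wide, parallel sides, 15 to 37 mm above the underside.
- lever_balance (a point): The balance point (centre of mass) of the lever: in the arm, 52 mm from the hub's centre toward the eye, 23 mm above the lever's underside. Grip across the 24 mm arm here; 25 mm of arm are free between it and the hub.
- lever_hub (a point): Centre of the hub's bore at the lever's underside.
- lever_eye (a point): Centre of the small eye's bore at the lever's underside.
- fixture: Check fixture, fixed to the bench: a steel plate 84 mm (own x) by 230 mm (own y), its top 16 mm above the bench, with two upright pins 150 mm apart along own y. Origin: centre of its underside. It stands on the side that the case does not, turned up to 0.6 rad.
- pin_thick (a point): Centre of the top of the thick pin (22 mm diameter, at own y = +75 mm), 54 mm above the bench.
- pin_thin (a point): Centre of the top of the thin pin (12 mm diameter, at own y = -75 mm), 54 mm above the bench.
- carton: Bystander: small brown stock carton, 134x75x45 mm, lying in front on the left. Leave it.
- stapler: Bystander: stapler, 149 mm long, in front on the right. Leave it.
- marker: Bystander: felt marker with a blue cap, 140 mm long, 18 mm thick, lying between the case and the fixture. Leave it.
- brown_roll: Bystander: roll of brown tape lying flat, 113 mm across, 48 mm high, in front in the middle. Leave it.
- clear_roll: Bystander: roll of clear tape lying flat, 100 mm across, 48 mm high, at the back in the middle. Leave it.
- label_roll: Bystander: white label roll standing on its end, 99 mm across, 60 mm high, in front at the far right. Leave it.

How it is judged:
By the outcome, as a careful person would: the job done as asked, in the order asked, and still so for the second after the job is handed in, while the arm keeps its last pose, push and grip.
It also fails if it takes over 67 s, if anything falls off the work surface, if the arm or the gripper's body presses on something with over 40 N, if the wrist force passes 120 N, or if a joint passes its speed limit or range.

## Robot

A 6-joint arm with a two-finger parallel gripper is mounted at the origin on the work surface; the furniture and walls round the work are solid. World frame = base frame: x ahead of the robot, y to its left, z up, the work surface at z = 0. Lengths are in mm, angles in rad, forces in N, time in s.
With the tool pointing down it reaches from about 350 to 975 mm from the base axis. Payload 7.1 kg.
Tool frame: the origin (TCP) lies between the finger pads; the fingertips stand 19 mm ahead of it and the grasp point (between the pads) is the TCP; y points along the fingers, z is the direction in which the jaws open and shut, and the axes are right-handed (so a half turn about y gives the same grasp; the last joint's range is limited). The gripper opens to 88 mm and grips with 3 to 60 N. Pads are 20 mm wide; open, the fingers measure 115 mm over their backs; the gripper's body (75 mm by 178 mm) begins 61 mm behind the grasp point.
Start: joints at [-1.246, 0.423, 1.63, -0, 1.089, -0.019], TCP at [210.684, -588.402, 241.675] pointing down, gripper open.
Joint ranges: [-3, 3], [-0.9, 2.11], [0.09, 2.58], [-1.31, 4.45], [0.11, 2.69], [-2.54, 2.54]. Speed limits (rad/s): [2.39, 2.39, 3.01, 3.14, 3.14, 3.14].

## Interface

Orientations are given as a rotation vector (axis times angle).
In Python, from workcell import ctrl gives the robot as it stands.
- The arm moves only by the tool servo_tool, never from a script. Its argument "moves" is text: rows parted by semicolons, each of 6 numbers parted by spaces: the shift along the world's x, y, z in m, then the turn, a rotation vector about the world's x, y, z in degrees. A call has 1 to 8 rows; each row is the pose to reach, as a shift and turn from the pose commanded when the call began; what a row does not reach only later rows make up. A row lasts 1/8 s, in which the tool goes at most 62.5 mm and 10.7 degrees, less where a joint would pass 70% of its speed; a pose out of reach is approached as far as the arm can. A call with a gripper value outside its range is refused whole. "hand" is the closure in counts, from 0 (fully open) to 255 (shut), set as the call begins (left out, the last holds). The fingers move at their own pace and stop on an object; the grip force is fixed at half the most. Time passes only in rows, so rows that repeat a pose let the fingers close. It gives the time, the measured TCP pose, the force and the opening at its end, in the units of the state.
- ctrl.get_obs(): the state, without advancing time (a new reading comes with each control period).
- ctrl.get_image(name): name is "side" or "top"; returns a dict with "pixels" (480x640x3 uint8, red, green, blue), "depth" (480x640 float32, mm along the optical axis (not along the pixel's ray), 0 where there is no reading), "vertical_fov" (degrees; the focal length in pixels is half the picture's height over the tangent of half this angle, whatever the lens; pixels are square), "cx", "cy" (the principal point, pixels), "xyz" and "attitude" of the camera in the world. Camera axes: x right, y up, looking along -z (the intrinsics and any distortion apply to the point x, -y, -z); pixel columns grow to the right and rows downward; lengths in mm; the calibration is good to about 2 mm. A picture is of the moment at which its call begins.
- ctrl.close_job(): hands the job in, once; it reports no verdict.
The state is a dict: "t": time; "qpos": joint angles; "qvel": joint speeds; "joint_torque": joint torques, N m; "ee_pos": TCP position; "orientation": TCP orientation; "ft_force": force on the tool from outside, world axes, zero at the start; "moment": the same for the moment, N m; "width": finger opening in mm.
Only numpy, scipy, OpenCV 4.12 (cv2) and the standard library are available. Lean on these libraries where they do the work, as an engineer would, in place of code of your own. Each camera call takes 0.05 s, during which the arm holds its last target.

## Working session

There is one attempt and no reset: what is moved stays moved. The work goes in short steps, Python scripts to look and compute and a tool call to move; the robot and the scene stay as the last step left them, time stands still between calls to the robot, and variables do not carry over. Pictures are saved under pics/ and viewed, and the job is handed in when it is done.

Besides the shell and the picture viewer there is one more tool, called after "Emit:" as name(argument=value, ...) on one line, values as JSON. servo_tool: Moves the arm, as the interface text tells. Its arguments: {"type":"object","properties":{"moves":{"type":"string"},"hand":{"type":"number"}},"required":["moves"]}

```bash
ls; mkdir -p pics; cat > h.py <<'E'
import numpy as np, cv2
from scipy.spatial.transform import Rotation as R
from workcell import ctrl
def cam(name,fn=None):
    d=ctrl.get_image(name)
    if fn: cv2.imwrite('pics/'+fn,d['pixels'][:,:,::-1])
    return d
E
python3 - <<'E'
from h import *
print(ctrl.get_obs())
for n in('top','side'):
    d=cam(n,n+'1.png'); np.savez(n+'1.npz',**{k:np.array(v) for k,v in d.items()})
    print({k:(v if not hasattr(v,'shape') or v.size<10 else v.shape) for k,v in d.items()})
E
```

```text
pics
{'t': 0.0, 'qpos': array([-1.24598319e+00,  4.23824487e-01,  1.63069148e+00, -1.49455118e-05,
        1.08858293e+00, -1.89637653e-02]), 'qvel': array([-0.0002946 ,  0.00026505,  0.00038245, -0.00036027, -0.00110604,
        0.00028166]), 'joint_torque': array([ 1.42921774e-03, -5.44613814e+01, -2.73667556e+01,  6.41629030e-02,
        2.29208276e-02, -1.33337062e-04]), 'ee_pos': array([ 210.52765087, -587.91742435,  240.91130115]), 'orientation': array([-0.35350228,  2.03633591, -2.03326564]), 'ft_force': array([ 0.44964563,  0.30540976, -0.08654119]), 'moment': array([-0.04394098, -0.00467996,  0.06473093]), 'width': 87.93625247173586}
{'pixels': (480, 640, 3), 'depth': (480, 640), 'vertical_fov': 48.49091207675597, 'cx': 327.87371665166825, 'cy': 242.18740742468304, 'xyz': array([ 315.76393647,  -17.78356344, 1183.48873533]), 'attitude': array([ 0.12739913, -0.13616717, -1.58990419])}
{'pixels': (480, 640, 3), 'depth': (480, 640), 'vertical_fov': 44.285638503268004, 'cx': 323.7965996423388, 'cy': 247.16232717175117, 'xyz': array([1095.77084116,  683.68972104, 1091.11529079]), 'attitude': array([0.33937189, 0.88917953, 2.26275973])}
```

View pics/top1.png

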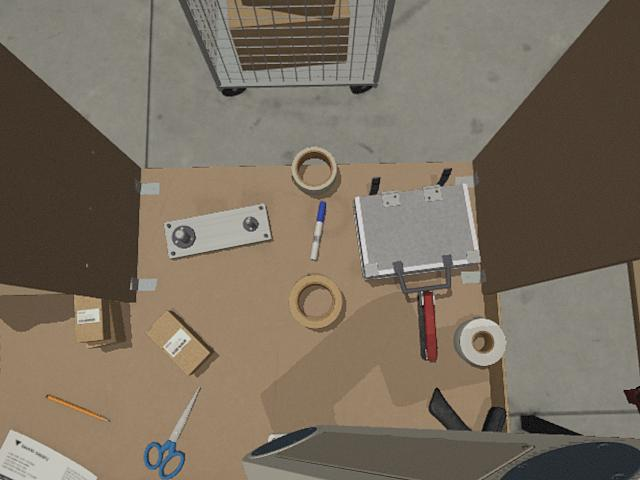

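View pics/side1.png

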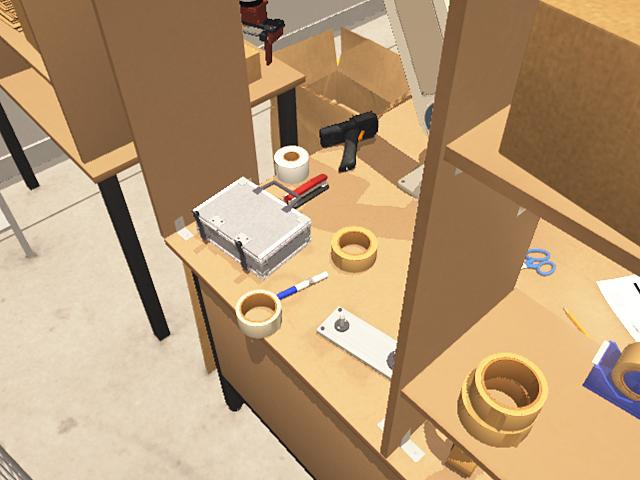

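The top view shows the case on the right with its lid corners at about (355,198), (467,185), (480,262) and (365,277). The handle bar is at about (428,289), with the stapler just in front of it. The fixture is on the left, with the thick pin at about (183,237) and the thin pin at about (251,223). The side view shows the same layout, but a shelf post partly hides the thick pin at about (393,358).

```bash
cat >> h.py <<'E'
def geo(d):
    f=240/np.tan(np.radians(float(d['vertical_fov']))/2)
    return f,float(d['cx']),float(d['cy']),np.array(d['xyz'],float),R.from_rotvec(d['attitude']).as_matrix()
def cloud(d):
    f,cx,cy,o,M=geo(d); v,u=np.mgrid[0:480,0:640]; z=d['depth'].astype(float)
    P=np.stack([(u-cx)/f*z,-(v-cy)/f*z,-z],-1)@M.T+o
    P[z<=0]=np.nan
    return P
def ray(d,u,v):
    f,cx,cy,o,M=geo(d); r=M@np.array([(u-cx)/f,-(v-cy)/f,-1]); return o,r
def plane(d,u,v,h):
    o,r=ray(d,u,v); return o+r*(h-o[2])/r[2]
def tri(d1,p1,d2,p2):
    o1,r1=ray(d1,*p1);o2,r2=ray(d2,*p2)
    s=np.linalg.lstsq(np.stack([r1,-r2],1),o2-o1,rcond=None)[0]
    a,b=o1+s[0]*r1,o2+s[1]*r2
    return (a+b)/2,np.linalg.norm(a-b)
def proj(d,P):
    f,cx,cy,o,M=geo(d); c=(np.asarray(P)-o)@M
    return np.stack([cx-f*c[...,0]/c[...,2],cy+f*c[...,1]/c[...,2]],-1)
E
python3 - <<'E'
from h import *
T=dict(np.load('top1.npz'));S=dict(np.load('side1.npz'))
np.set_printoptions(precision=1,suppress=True)
def crop(d,x0,y0,x1,y1,k,fn): cv2.imwrite('pics/'+fn,cv2.resize(d['pixels'][y0:y1,x0:x1,::-1],None,fx=k,fy=k,interpolation=cv2.INTER_CUBIC))
crop(T,340,165,500,305,5,'tc.png');crop(T,150,190,290,270,5,'tf.png');crop(S,180,160,340,280,5,'sc.png');crop(S,300,290,420,390,6,'sf.png')
P=cloud(T);Q=cloud(S)
for n,p in dict(thick=(183,235),thin=(251,223),lid=(420,230),bench=(250,350),stap=(428,330),plate=(220,232),bar=(428,289)).items(): print(n,P[p[1],p[0]])
for n,p in dict(thin=(341,316),lid=(250,210),bench=(330,300),plate=(360,340)).items(): print(n,Q[p[1],p[0]])
E
```

```text
thick [529.3 285.1  53.6]
thin [555.8 141.1  37.1]
lid [ 523.  -220.5   83.2]
bench [281.4 148.6  -1.7]
stap [ 315.3 -233.6   42.6]
plate [541.4 213.2  15.5]
bar [ 398.9 -230.9   81.1]
thin [562.8 147.8  58.1]
lid [ 520.  -225.5   83.5]
bench [520.3  67.2   0.1]
plate [nan nan nan]
```

View pics/tc.png

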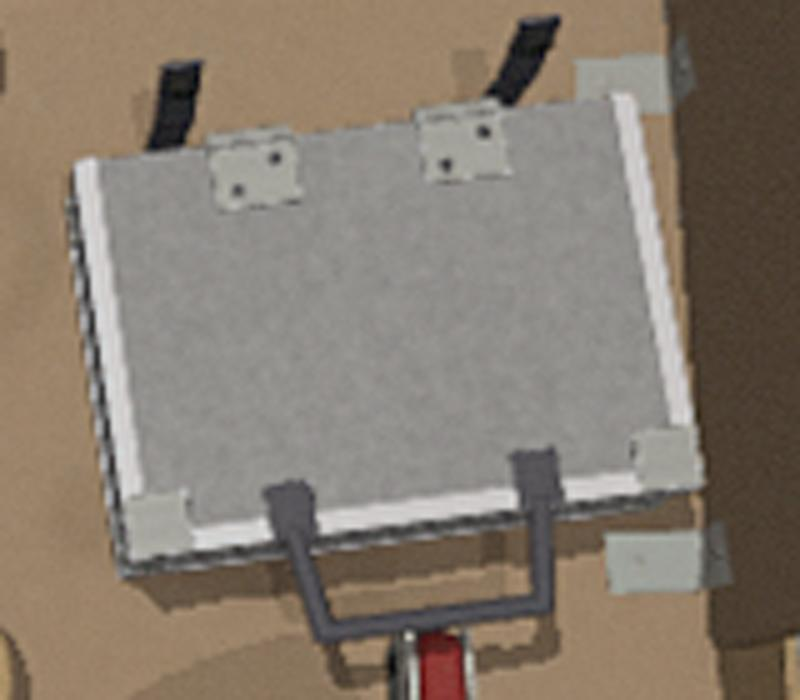

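View pics/tf.png

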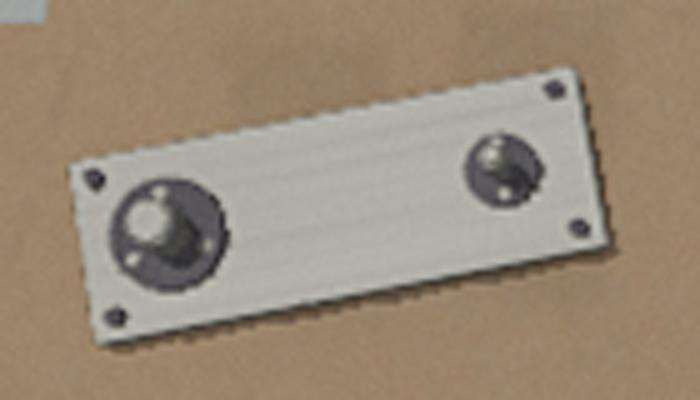

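View pics/sc.png

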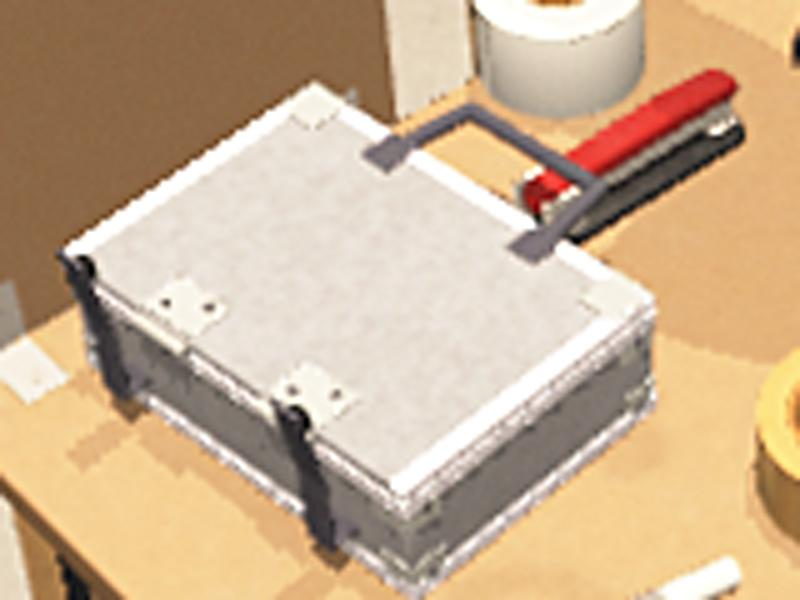

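View pics/sf.png

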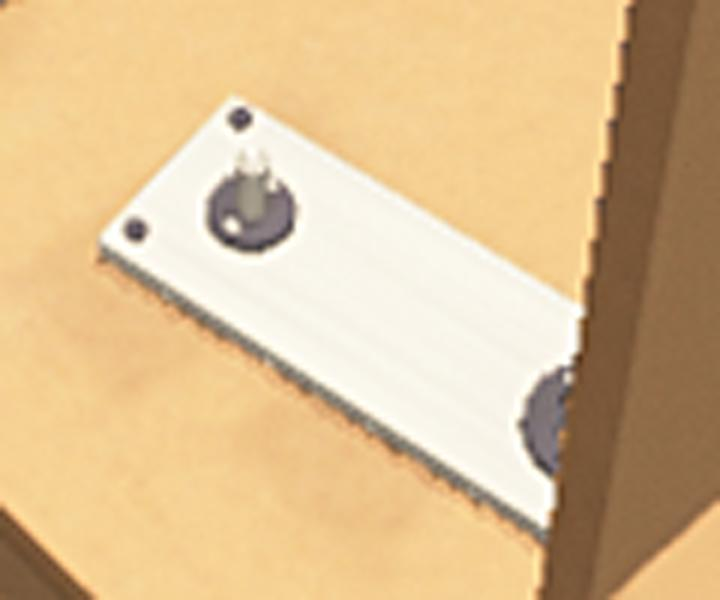

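```bash
python3 - <<'E'
from h import *
T=dict(np.load('top1.npz'));S=dict(np.load('side1.npz'))
np.set_printoptions(precision=3,suppress=True)
print(R.from_rotvec(ctrl.get_obs()['orientation']).as_matrix())
np.set_printoptions(precision=1,suppress=True)
tc=lambda x,y:(x/5+340-.4,y/5+165-.4); sc=lambda x,y:(x/5+180-.4,y/5+160-.4)
tf=lambda x,y:(x/5+150-.4,y/5+190-.4); sf=lambda x,y:(x/6+300-.4,y/6+290-.4)
print('handle corners',tri(T,tc(322,633),S,sc(600,187)),tri(T,tc(545,606),S,sc(474,112)))
print(' at z78',plane(T,*tc(322,633),78),plane(T,*tc(545,606),78),plane(S,*sc(600,187),78),plane(S,*sc(474,112),78))
print('lid corners FL,FR,RL,RR')
for a,b in (((128,560),(655,297)),((703,485),(316,84)),((77,160),(400,492)),((630,95),(65,255))):
    print(tri(T,tc(*a),S,sc(*b)),plane(T,*tc(*a),82),plane(S,*sc(*b),82))
print('fixture corners z16: BL,BR,FR,FL')
for a in ((73,163),(573,68),(607,245),(100,343)): print(plane(T,*tf(*a),16))
for a in ((102,245),(235,95)): print('S',plane(S,*sf(*a),16))
print('discs z~19?',plane(T,*tf(168,235),18),plane(T,*tf(503,170),18),plane(S,*sf(251,211),18))
print('pin tops z54',plane(T,*tf(152,217),54),plane(T,*tf(492,155),54),plane(S,*sf(254,165),54))
print('thin tri',tri(T,tf(492,155),S,sf(254,165)))
P=cloud(T);Q=cloud(S)
# walls
for u,v in ((477,170),(485,225),(490,288),(500,240),(140,170),(136,300),(120,240)): print((u,v),P[v,u])
m=(P[...,1]<-300)&(P[...,2]>120)&(P[...,1]>-450)&(P[...,0]>330); print('wall pts',m.sum(),np.nanpercentile(P[m],[1,50,99],axis=0) if m.any() else '')
m=(P[...,1]>200)&(P[...,2]>120)&(P[...,0]>330); print('wallL',m.sum(),np.nanpercentile(P[m],[1,50,99],axis=0) if m.any() else '')
E
```

```text
[[-0.941 -0.     0.337]
 [-0.337  0.001 -0.941]
 [-0.    -1.    -0.001]]
handle corners (array([ 395.8, -181.4,   79.9]), np.float64(0.5106519752100485)) (array([ 404.3, -274.5,   76. ]), np.float64(1.8200532903989417))
 at z78 [ 395.8 -181.5   78. ] [ 404.8 -274.7   78. ] [ 394.6 -183.3   78. ] [ 405.3 -271.7   78. ]
lid corners FL,FR,RL,RR
(array([ 428.1, -102.3,   80.3]), np.float64(0.9800485205096287)) [ 427.6 -101.8   82. ] [ 429.5 -101.4   82. ]
(array([ 453.7, -343.5,   80. ]), np.float64(0.19108498049312259)) [ 453.4 -342.8   82. ] [ 455.  -341.5   82. ]
(array([599.3, -86.3,  80. ]), np.float64(0.10972979056268466)) [598.7 -86.1  82. ] [600.3 -84.8  82. ]
(array([ 623.3, -324.9,   78.1]), np.float64(0.733642092891119)) [ 622.  -323.5   82. ] [ 625.3 -321.4   82. ]
fixture corners z16: BL,BR,FR,FL
[566.5 337.8  16. ]
[605.  114.4  16. ]
[523.8  99.6  16. ]
[485.  323.6  16. ]
S [607.5 118.1  16. ]
S [524.5 101.1  16. ]
discs z~19? [532.4 294.2  18. ] [558.5 145.6  18. ] [557.8 145.   18. ]
pin tops z54 [533.8 291.6  54. ] [557.7 145.3  54. ] [561.2 149.2  54. ]
thin tri (array([558.7, 146.2,  48.7]), np.float64(0.5160228199771495))
(477, 170) [ 665.7 -364.    35.5]
(485, 225) [ 534.  -363.4   66. ]
(490, 288) [ 399.  -363.4   68.2]
(500, 240) [ 486.1 -363.3  154.5]
(140, 170) [692.8 400.5   3.4]
(136, 300) [395.6 399.1   2.8]
(120, 240) [512.3 400.5 104.1]
wall pts 32598 [[ 390.2 -366.4  133.4]
 [ 544.2 -364.3  485.6]
 [ 695.1 -362.8  645.4]]
wallL 23706 [[390.2 398.1 128. ]
 [540.4 399.9 380.3]
 [695.6 501.  526.1]]
```

Emit:
servo_tool(moves="0.005 0.036 0 0 0 9.5; 0.01 0.072 0 0 0 19; 0.015 0.108 0 0 0 28.5; 0.02 0.144 0 0 0 38; 0.025 0.18 0 0 0 47.5; 0.03 0.216 0 0 0 57; 0.035 0.252 0 0 0 66.5; 0.04 0.288 0 0 0 76.3", hand=168)

```text
t: 1.1
ee_pos: [250.5, -299.1, 241.5]
orientation: [-1.259, 1.128, -1.128]
ft_force: [0.9, -0.4, 0.6]
width: 30.0
```

Emit:
servo_tool(moves="0.03 0.014 -0.02 0 0 0; 0.06 0.028 -0.04 0 0 0; 0.09 0.043 -0.06 0 0 0; 0.12 0.058 -0.085 0 0 0; 0.15 0.072 -0.11 0 0 0; 0.15 0.072 -0.11 0 0 0")

```text
t: 1.85
ee_pos: [401.1, -227.1, 130.0]
orientation: [-1.259, 1.132, -1.127]
ft_force: [0.4, -0.6, 0.1]
width: 29.8
```

```bash
python3 - <<'E'
from h import *
np.set_printoptions(precision=3,suppress=True)
o=ctrl.get_obs();print(o['t'],o['ee_pos'],o['qpos']);print(R.from_rotvec(o['orientation']).as_matrix())
d=cam('top','top2.png');d=cam('side','side2.png')
E
```

```text
1.85 [ 401.091 -227.15   130.006] [-0.541  0.368  2.059  0.     0.717 -0.649]
[[ 0.107 -0.003  0.994]
 [-0.994  0.002  0.107]
 [-0.002 -1.    -0.002]]
```

View pics/side2.png

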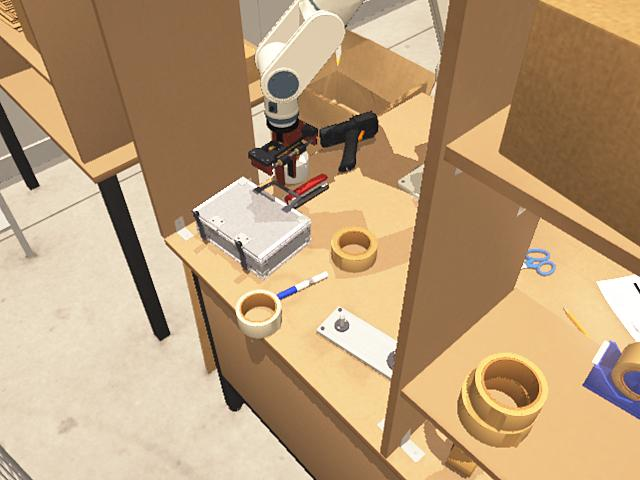

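View pics/top2.png

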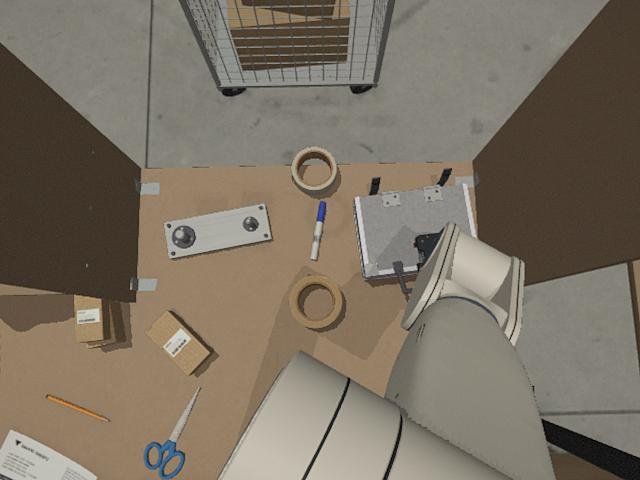

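The side view shows the gripper about 50 mm above the handle at (285,165), with its long body lying across the bar and over the lid. The top view has the handle hidden behind the wrist at about (425,270). Nothing has been touched, so I'm descending.

Emit:
servo_tool(moves="0 0 -0.015 0 0 0; -0.001 0 -0.03 0 0 0; -0.001 0 -0.043 0 0 0; -0.001 0 -0.052 0 0 0; -0.001 0 -0.052 0 0 0")

```text
t: 2.58
ee_pos: [399.1, -228.2, 78.8]
orientation: [-1.257, 1.133, -1.13]
ft_force: [0.3, -0.7, 0.3]
width: 29.7
```

Emit:
servo_tool(moves="0 0 0 0 0 0; 0 0 0 0 0 0; 0 0 0 0 0 0; 0 0 0 0 0 0", hand=255)

```text
t: 3.08
ee_pos: [401.2, -228.6, 80.2]
orientation: [-1.255, 1.129, -1.134]
ft_force: [4.2, 2.9, -1.6]
width: 9.2
```

```bash
python3 - <<'E'
import numpy as np
r=214.04;p=.0187
for k in range(5):
    P=lambda t:np.array([r*(np.cos(p)-np.cos(t+p)),r*(np.sin(t+p)-np.sin(p))])
    a=P(k*.35)
    print(k,[ (round((P(t)-a)[0]*.9946),round((P(t)-a)[0]*.104,1),round((P(t)-a)[1])) for t in k*.35+.35*np.arange(1,9)/8], P(k*.35+.35).round(1))
E
```

```text
0 [(0, np.float64(0.0), 9), (1, np.float64(0.1), 19), (2, np.float64(0.2), 28), (4, np.float64(0.4), 37), (6, np.float64(0.6), 46), (8, np.float64(0.9), 55), (11, np.float64(1.2), 64), (14, np.float64(1.5), 73)] [14.3 73.1]
1 [(4, np.float64(0.4), 9), (7, np.float64(0.8), 17), (12, np.float64(1.2), 25), (16, np.float64(1.7), 34), (21, np.float64(2.2), 41), (27, np.float64(2.8), 49), (32, np.float64(3.4), 57), (38, np.float64(4.0), 64)] [ 52.9 136.9]
2 [(6, np.float64(0.7), 7), (13, np.float64(1.3), 14), (20, np.float64(2.1), 20), (27, np.float64(2.8), 26), (34, np.float64(3.6), 32), (42, np.float64(4.4), 37), (50, np.float64(5.2), 42), (58, np.float64(6.0), 47)] [111.  183.6]
3 [(8, np.float64(0.9), 4), (17, np.float64(1.7), 8), (25, np.float64(2.6), 12), (34, np.float64(3.6), 15), (43, np.float64(4.5), 18), (52, np.float64(5.4), 20), (61, np.float64(6.4), 22), (70, np.float64(7.3), 24)] [181.6 207.6]
4 [(9, np.float64(1.0), 1), (19, np.float64(1.9), 2), (28, np.float64(2.9), 2), (37, np.float64(3.9), 2), (46, np.float64(4.9), 2), (56, np.float64(5.8), 1), (65, np.float64(6.8), 0), (74, np.float64(7.7), -2)] [256.1 205.9]
```

Emit:
servo_tool(moves="0 0 0.009 0 0 0; 0.001 0 0.019 0 0 0; 0.002 0 0.028 0 0 0; 0.004 0 0.037 0 0 0; 0.006 0.001 0.046 0 0 0; 0.008 0.001 0.055 0 0 0; 0.011 0.001 0.064 0 0 0; 0.014 0.0015 0.073 0 0 0")

```text
t: 4.08
ee_pos: [416.1, -226.9, 153.6]
orientation: [-1.254, 1.128, -1.135]
ft_force: [11.0, 3.0, -8.3]
width: 9.2
```

Emit:
servo_tool(moves="0.004 0 0.009 0 0 0; 0.007 0.001 0.017 0 0 0; 0.012 0.001 0.025 0 0 0; 0.016 0.002 0.034 0 0 0; 0.021 0.002 0.041 0 0 0; 0.027 0.003 0.049 0 0 0; 0.032 0.003 0.057 0 0 0; 0.038 0.004 0.064 0 0 0")

```text
t: 5.08
ee_pos: [455.2, -222.7, 216.8]
orientation: [-1.252, 1.126, -1.136]
ft_force: [17.9, 0.9, -19.5]
width: 9.0
```

Emit:
servo_tool(moves="0.006 0.001 0.007 0 0 0; 0.013 0.001 0.014 0 0 0; 0.02 0.002 0.02 0 0 0; 0.027 0.003 0.026 0 0 0; 0.034 0.004 0.032 0 0 0; 0.042 0.004 0.037 0 0 0; 0.05 0.005 0.042 0 0 0; 0.058 0.006 0.047 0 0 0")

```text
t: 6.08
ee_pos: [510.1, -216.7, 262.5]
orientation: [-1.257, 1.131, -1.132]
ft_force: [6.6, -2.1, -14.5]
width: 9.0
```

Emit:
servo_tool(moves="0.009 0.001 0.003 0 0 0; 0.018 0.002 0.006 0 0 0; 0.026 0.003 0.01 0 0 0; 0.035 0.004 0.013 0 0 0; 0.044 0.0045 0.016 0 0 0; 0.053 0.005 0.018 0 0 0; 0.062 0.006 0.02 0 0 0; 0.071 0.007 0.022 0 0 0")

```text
t: 7.08
ee_pos: [581.3, -209.4, 285.9]
orientation: [-1.256, 1.132, -1.131]
ft_force: [-2.3, 1.1, 5.3]
width: 9.4
```

Emit:
servo_tool(moves="0.009 0.001 0.001 0 0 0; 0.019 0.002 0.002 0 0 0; 0.028 0.003 0.002 0 0 0; 0.037 0.004 0.002 0 0 0; 0.046 0.005 0.002 0 0 0; 0.056 0.006 0.001 0 0 0; 0.065 0.007 0 0 0 0; 0.073 0.0075 -0.002 0 0 0")

```text
t: 8.07
ee_pos: [654.3, -202.1, 283.4]
orientation: [-1.257, 1.132, -1.131]
ft_force: [0.1, 4.4, 3.0]
width: 9.3
```

```bash
python3 - <<'E'
from h import *
d=cam('side','side3.png')
print(ctrl.get_obs()['ft_force'])
E
```

```text
[-0.31082249  3.05408758  3.64911646]
```

View pics/side3.png

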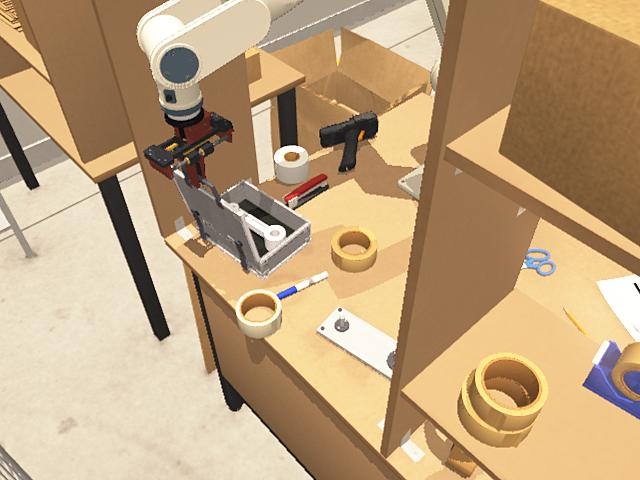

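The side view shows the lid past upright at about (215,215), still held at the bar. The lever is visible inside the case, with its small eye at about (272,233) and its arm running back to the left. I'm releasing and going straight up.

Emit:
servo_tool(moves="0 0 0 0 0 0; 0 0 0 0 0 0; 0 0 0 0 0 0; 0 0 0.01 0 0 0; 0 0 0.03 0 0 0; 0 0 0.06 0 0 0; 0 0 0.09 0 0 0", hand=140)

```text
t: 9.0
ee_pos: [653.9, -202.5, 376.4]
orientation: [-1.256, 1.13, -1.133]
ft_force: [-0.2, -0.1, 0.0]
width: 39.6
```

Emit:
servo_tool(moves="-0.05 0.01 0 0 0 0; -0.1 0.02 0 0 0 0; -0.15 0.04 0 0 0 0; -0.2 0.06 0 0 0 0; -0.25 0.08 0 0 0 0; -0.29 0.1 0 0 0 0; -0.29 0.1 0 0 0 0")

```text
t: 9.88
ee_pos: [362.1, -101.7, 375.4]
orientation: [-1.256, 1.129, -1.134]
ft_force: [1.1, -0.6, 0.4]
width: 39.7
```

```bash
python3 - <<'E'
from h import *
for n in('top','side'):
    d=cam(n,n+'4.png'); np.savez(n+'4.npz',**{k:np.array(v) for k,v in d.items()})
o=ctrl.get_obs();print(o['t'],o['ee_pos'],o['qpos'],o['ft_force'])
E
```

```text
9.975 [ 364.54534623 -102.6836643   375.31287258] [-3.05931717e-01 -1.22145333e-01  1.96589786e+00 -7.62523309e-05
  1.29406165e+00 -4.10831283e-01] [ 0.06559809 -0.39069268 -0.15662817]
```

View pics/top4.png

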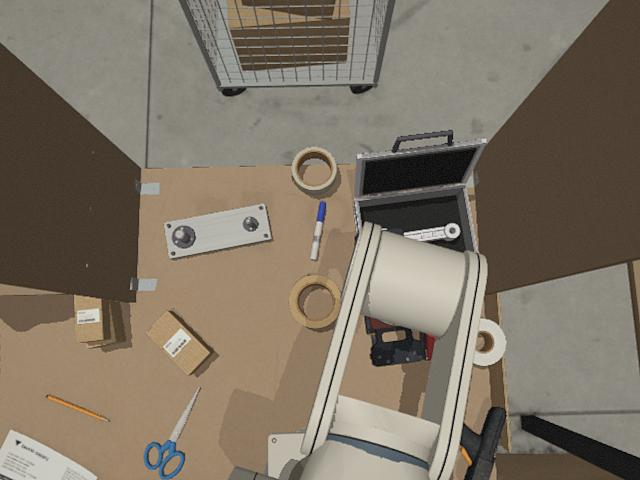

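View pics/side4.png

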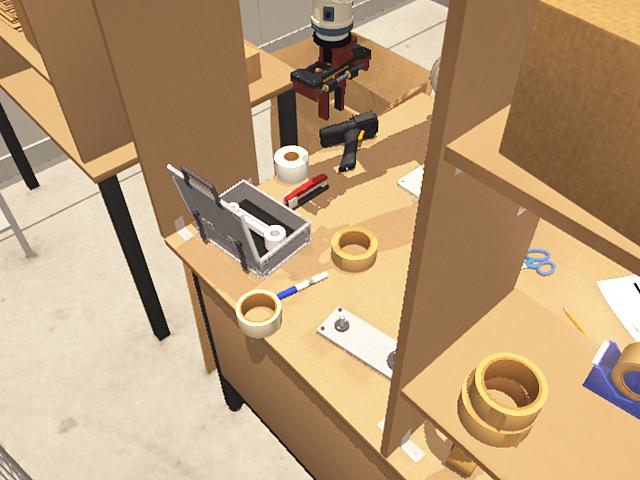

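The top view shows the lid leaning back at about (420,170) and the lever's small end at about (453,230). The arm hides the rest of the lever. The side view shows the larger end at about (272,233). I'm moving the arm left to clear the view.

Emit:
servo_tool(moves="0 0.04 0 0 0 0; 0 0.08 0 0 0 0; 0 0.12 0 0 0 0; 0 0.16 0 0 0 0; 0 0.2 0 0 0 0; 0 0.2 0 0 0 0")

```text
t: 10.72
ee_pos: [365.1, 99.6, 374.1]
orientation: [-1.258, 1.129, -1.129]
ft_force: [-0.2, -0.3, -0.1]
width: 39.6
```

```bash
python3 - <<'E'
from h import *
for n,(x0,y0,x1,y1) in dict(top=(345,120,505,240+40),side=(160,150,320,280)).items():
    d=cam(n,n+'5.png'); np.savez(n+'5.npz',**{k:np.array(v) for k,v in d.items()})
    cv2.imwrite('pics/'+n+'5c.png',cv2.resize(d['pixels'][y0:y1,x0:x1,::-1],None,fx=5 if n=='side' else 3.7,fy=5 if n=='side' else 3.7,interpolation=cv2.INTER_CUBIC))
o=ctrl.get_obs();print(o['t'],o['ee_pos'],o['qpos'],o['ft_force'])
E
```

```text
10.825 [364.63533093  97.70483514 373.84869285] [ 2.30601792e-01 -1.21063726e-01  1.96826254e+00 -4.42774286e-04
  1.29448320e+00  1.24691969e-01] [0.19057291 0.11405214 0.1056769 ]
```

View pics/top5c.png

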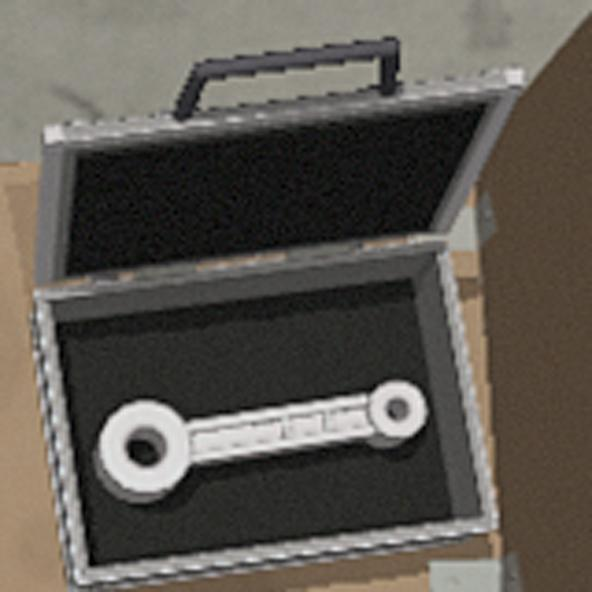

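View pics/side5c.png

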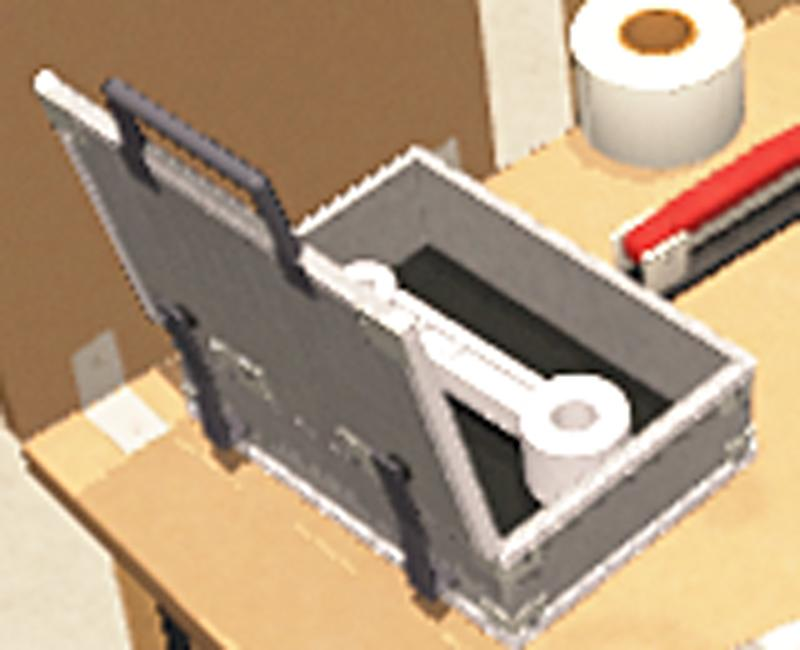

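The top crop shows the whole lever: hub top ring centred near crop (143,447), eye near (397,408), arm straight between them. The side crop shows the hub top at about (575,415) and the eye at about (368,283). The lid is resting back.

```bash
python3 - <<'E'
from h import *
np.set_printoptions(precision=1,suppress=True)
T=dict(np.load('top5.npz'));S=dict(np.load('side5.npz'))
P=cloud(T);Q=cloud(S)
def fit(d,C,uv,name,zr,rad):
    # points on top face near uv, circle fit in the world plane
    c0=C[uv[1],uv[0]]
    px=cv2.cvtColor(d['pixels'],cv2.COLOR_RGB2GRAY)
    m=(px>150)&(np.linalg.norm(C[...,:2]-c0[:2],axis=-1)<rad)&(C[...,2]>zr[0])&(C[...,2]<zr[1])
    n,l,st,ce=cv2.connectedComponentsWithStats(m.astype(np.uint8))
    k=1+np.argmax(st[1:,4]);mm=(l==k).astype(np.uint8)
    cs,_=cv2.findContours(mm,cv2.RETR_EXTERNAL,cv2.CHAIN_APPROX_NONE)
    (x,y),ax,a=cv2.fitEllipse(cv2.convexHull(max(cs,key=len)))
    print(name,'ellipse',x,y,ax,'z med',np.nanmedian(C[mm>0][:,2]),st[k,4]);return x,y
c=lambda x,y:(int(round(x/3.7+345-.4)),int(round(y/3.7+120-.4)))
s=lambda x,y:(int(round(x/5+160-.4)),int(round(y/5+150-.4)))
for pt in [(170,447),(110,447),(143,415),(397,388),(230,440),(340,415),(250,350)]: print(pt,P[c(*pt)[1],c(*pt)[0]])
for pt in [(540,415),(610,415),(368,270),(480,365)]: print('S',pt,Q[s(*pt)[1],s(*pt)[0]])
# manual bore/ring clicks
th=(143/3.7+345-.4,447/3.7+120-.4); te=(398/3.7+344.6,408/3.7+119.6)
sh=(576/5+159.6,414/5+149.6); se=(369/5+159.6,281/5+149.6)
print('hub',tri(T,th,S,sh),plane(T,*th,55),plane(S,*sh,55)); print('eye',tri(T,te,S,se),plane(T,*te,51),plane(S,*se,51))
g=cv2.cvtColor(T['pixels'],cv2.COLOR_RGB2GRAY)
for i in range(222,262): print(i,''.join('%4d'%x for x in g[i,368:402]))
E
```

```text
(170, 447) [ 507.7 -162.    56.2]
(110, 447) [ 508.8 -125.6   54.6]
(143, 415) [ 525.5 -145.5   56.6]
(397, 388) [ 540.9 -296.7   50.3]
(230, 440) [ 511.6 -198.8   41.5]
(340, 415) [ 525.7 -262.9   41.1]
(250, 350) [ 573.3 -217.3   13. ]
S (540, 415) [ 521.6 -155.4   56.1]
S (610, 415) [ 496.8 -131.6   56.9]
S (368, 270) [ 520.6 -301.5   51.9]
S (480, 365) [ 512.3 -217.6   38.8]
hub (array([ 507.6, -145.7,   55.7]), np.float64(0.8736287973345089)) [ 507.4 -145.4   55. ] [ 507.4 -146.6   55. ]
eye (array([ 526.1, -294.1,   54.7]), np.float64(2.862430995836148)) [ 527.8 -296.1   51. ] [ 523.3 -296.2   51. ]
222   42  43  46  40  47  45  44  46  43  38  43  43  41  40  46  40  47  43  39  41  44  46  45  40  42  43  44  41  47  46  47  48  44  39
223   43  44  46  47  42  42  40  48  43  43  44  50  37  41  48  45  44  43  41  41  41  46  48  45  40  40  42  46  44  38  45  38  44  43
224   37  49  41  44  44  43  42  43  44  42  46  47  38  41  39  44  45  44  43  42  41  37  43  44  43  44  44  42  41  47  48  43  41  41
225   38  42  44  48  45  41  44  42  45  45  41  44  45  42  41
[... 4452 characters left out ...]
  18  22  37  44  43  39  45  41  42  40  43  46  37  31  30  26  17  29  28  30  28  25  28  29  32  42  43  47  46  43  47  39  40  48
258   29  21  37  46  43  41  46  43  38  46  45  49  41  49  47  39  33  34  35  33  31  35  33  35  41  43  46  45  44  39  44  41  37  44
259   22  26  35  44  42  44  43  42  40  37  44  48  47  43  46  50  42  41  46  51  43  44  48  46  44  47  41  40  45  47  42  44  50  40
260   17  20  45  44  43  43  39  40  41  46  43  39  48  40  48  45  41  46  42  45  42  47  45  39  45  42  38  46  49  44  45  48  44  42
261   16  24  29  40  45  42  44  39  40  41  45  44  40  45  39  42  44  45  49  43  38  46  41  43  41  46  43  47  46  42  48  40  46  44
```

```bash
python3 - <<'E'
from h import *
np.set_printoptions(precision=2,suppress=True)
T=dict(np.load('top5.npz'))
g=cv2.cvtColor(T['pixels'],cv2.COLOR_RGB2GRAY)
def circ(x0,y0,r0,n=72,skip=None,thr=160):
    c=np.array([x0,y0],float)
    for it in range(6):
        pts=[]
        for a in np.linspace(0,2*np.pi,n,endpoint=False):
            if skip and skip(np.degrees(a)): continue
            rr=np.arange(r0*0.6,r0*1.4,.1)
            v=cv2.remap(g.astype(np.float32),(c[0]+rr*np.cos(a)).astype(np.float32)[None],(c[1]+rr*np.sin(a)).astype(np.float32)[None],cv2.INTER_LINEAR)[0]
            k=np.where(v<thr)[0]
            if len(k) and k[0]>0: pts.append(c+rr[k[0]]*np.array([np.cos(a),np.sin(a)]))
        (cc,ax,an)=cv2.fitEllipse(np.array(pts,np.float32)); c=np.array(cc)
    return c,ax,len(pts)
h=circ(383.9,240.2,12.3,skip=lambda a:a>325 or a<35)
print(h)
e=circ(452.2,229.9,7.9,skip=lambda a:145<a<215); print(e)
H=plane(T,*h[0],55.3);E=plane(T,*e[0],51.3)
print(H,E,E-H,np.linalg.norm((E-H)[:2]),np.arctan2((E-H)[0],-(E-H)[1]),H+(E-H)*52/150)
for i in range(219,242): print(i,''.join('%4d'%x for x in g[i,396:464]))
E
```

```text
(array([383.96, 240.4 ]), (24.16189193725586, 24.737890243530273), 59)
(array([451.88, 230.22]), (14.793839454650879, 15.245153427124023), 57)
[ 507.34 -146.92   55.3 ] [ 527.   -295.36   51.3 ] [  19.67 -148.44   -4.  ] 149.73949892527344 0.13172177987345865 [ 514.15 -198.38   53.91]
219   46  49  42  45  47  36  40  39  48  42  43  43  48  40  40  47  45  42  45  45  47  43  46  43  46  43  43  45  41  41  42  42  41  44  44  39  43  47  43  38  44  41  44  37  44  41  39  43  45  48  44  42  40  47  44  48  46  41  45  41  47  42  41  42  52  73  73  76
220   41  44  45  43  45  43  42  40  39  45  43  46  41  44  42  41  48  45  41  41  41  46  40  42  46  45  44  41  42  42  42  42  42  42  42  40  41  41  43  40  44  47  45  42  47  42  44  47  40  40  45  44  43  42  38  47  44  42  38  45  36  40  44  43  50  71  79  74
221   38  45  45  42  45  43  41  44  47  43  43  47  46  44  43  44  46  40  47  39  45  42  45  44  44  43  41  45  45  44  42  41  44  44  37  43  44  40  48  40  47  42  44  38  42  43  49  45  42  41  42  45  42  41  35  36  32  40  38  37  37  44  44  43
[... 4856 characters left out ...]
15 209 206 196 180 156 122  94  83  82  84  86  77  55  47  52  48  87 102 104 108 107 107 107 101  98  72  30  14  18  25  29  34  44  43  43  35
240  181 196 219 215 214 209 203 202 202 208 212 197 169 169 189 197 209 214 220 223 222 220 217 217 217 215 209 199 189 162 130 107  91  83  88  86  87  75  56  53  38  23  12  14  16  21  19  29  27  64  90 101  99 100 100  74  53  31  23  30  26  20  34  39  45  43  40  39
241  188 193 209 208 211 196 184 185 190 204 214 217 221 223 221 219 217 218 217 211 209 196 183 157 123  96  82  84  88  87  76  69  62  54  39  25  10  19  22  24  25  31  23  21  30  27  24  32  26  17  34  33  41  32  24  22  22  30  29  29  30  32  42  51  40  44  44  36
```

Emit:
servo_tool(moves="0.025 -0.049 -0.02 0 0 0; 0.05 -0.098 -0.05 0 0 0.5; 0.075 -0.148 -0.09 0 0 1; 0.1 -0.197 -0.13 0 0 1.4; 0.125 -0.246 -0.17 0 0 1.4; 0.15 -0.296 -0.21 0 0 1.4; 0.15 -0.296 -0.224 0 0 1.4; 0.15 -0.296 -0.224 0 0 1.4", hand=81)

```text
t: 11.82
ee_pos: [512.4, -200.7, 147.4]
orientation: [-1.267, 1.12, -1.113]
ft_force: [0.4, -0.1, 0.4]
width: 59.8
```

Emit:
servo_tool(moves="0 0 0 0 0 0; 0 0 0 0 0 0")

```text
t: 12.08
ee_pos: [514.0, -198.2, 151.1]
orientation: [-1.267, 1.112, -1.115]
ft_force: [-0.0, 0.7, -0.2]
width: 60.1
```

```bash
python3 - <<'E'
from h import *
np.set_printoptions(precision=3,suppress=True)
d=cam('side','side6.png'); d=cam('top','top6.png')
o=ctrl.get_obs();print(o['t'],o['ee_pos'],o['ft_force']);print(R.from_rotvec(o['orientation']).as_matrix())
E
```

```text
12.175 [ 514.076 -198.025  150.999] [-0.169  0.2    0.336]
[[ 0.13   0.002  0.992]
 [-0.992 -0.001  0.13 ]
 [ 0.001 -1.     0.002]]
```

View pics/side6.png

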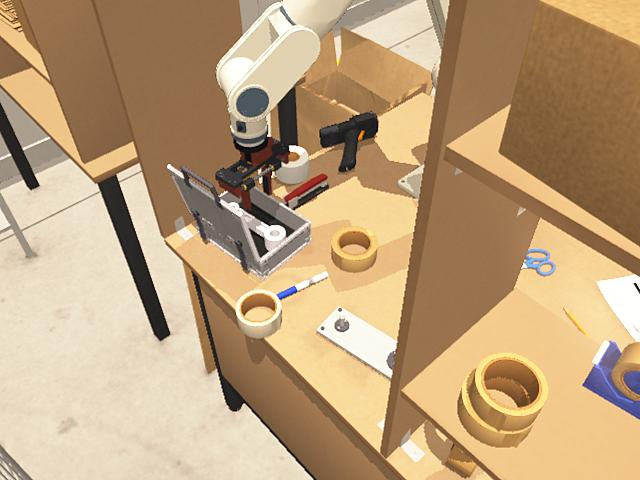

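View pics/top6.png

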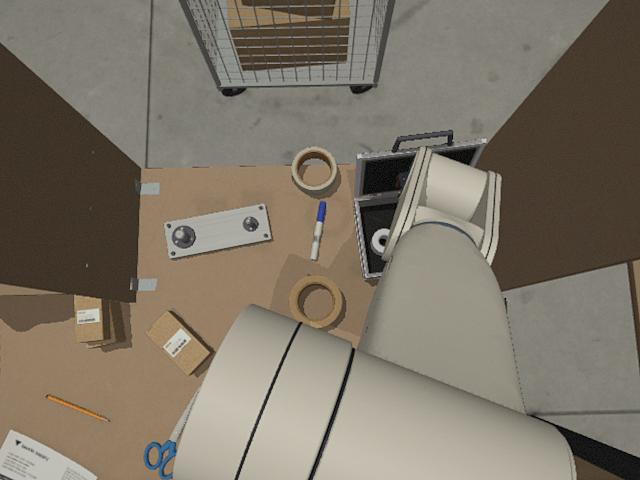

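The side view shows the open gripper above the lever's arm at about (255,195), in front of the lid. The top view shows only the hub at about (380,240) beside the wrist. The pose is right, so I'm going down.

Emit:
servo_tool(moves="0 0 -0.02 0 0 0; 0 0 -0.04 0 0 0; 0 0 -0.06 0 0 0; 0 0 -0.08 0 0 0; 0 0 -0.08 0 0 0")

```text
t: 12.8
ee_pos: [513.0, -197.6, 69.2]
orientation: [-1.269, 1.114, -1.112]
ft_force: [0.5, -0.0, 0.2]
width: 59.6
```

Emit:
servo_tool(moves="0 0 -0.01 0 0 0; 0 0 -0.02 0 0 0; 0 0 -0.03 0 0 0; 0 0 -0.035 0 0 0; 0 0 -0.035 0 0 0; 0 0 -0.035 0 0 0")

```text
t: 13.55
ee_pos: [513.8, -198.5, 34.8]
orientation: [-1.267, 1.113, -1.114]
ft_force: [-0.5, -0.8, -0.0]
width: 59.8
```

Emit:
servo_tool(moves="0 0 0 0 0 0; 0 0 0 0 0 0; 0 0 0 0 0 0; 0 0 0 0 0 0; 0 0 0 0 0 0; 0 0 0 0 0 0", hand=255)

```text
t: 14.3
ee_pos: [513.9, -198.4, 34.8]
orientation: [-1.267, 1.113, -1.114]
ft_force: [1.6, -0.2, 1.0]
width: 24.0
```

```bash
python3 - <<'E'
from h import *
np.set_printoptions(precision=3,suppress=True)
o=ctrl.get_obs();print(o['t'],o['ee_pos'],o['ft_force'],o['moment'],o['width']);print(R.from_rotvec(o['orientation']).as_matrix())
E
```

```text
14.3 [ 513.935 -198.443   34.765] [ 1.607 -0.172  0.957] [ 0.019 -0.25   0.039] 23.994080075097415
[[ 0.129  0.     0.992]
 [-0.992 -0.     0.129]
 [ 0.    -1.     0.   ]]
```

Emit:
servo_tool(moves="0 0 0.003 0 0 0; 0 0 0.008 0 0 0; 0 0 0.014 0 0 0; 0 0 0.02 0 0 0; 0 0 0.02 0 0 0; 0 0 0.02 0 0 0; 0 0 0.02 0 0 0")

```text
t: 15.18
ee_pos: [513.5, -198.3, 54.5]
orientation: [-1.268, 1.114, -1.113]
ft_force: [-0.2, -0.2, -4.6]
width: 23.7
```

```bash
python3 - <<'E'
from h import *
np.set_printoptions(precision=3,suppress=True)
o=ctrl.get_obs();print(o['t'],o['ee_pos'],o['ft_force'],o['moment'],o['width'])
d=cam('side')
x0,y0,x1,y1=160,150,320,280
cv2.imwrite('pics/side7c.png',cv2.resize(d['pixels'][y0:y1,x0:x1,::-1],None,fx=5,fy=5,interpolation=cv2.INTER_CUBIC))
E
```

```text
15.175 [ 513.509 -198.33    54.49 ] [-0.213 -0.206 -4.646] [-0.051 -0.103  0.012] 23.71190617478288
```

View pics/side7c.png

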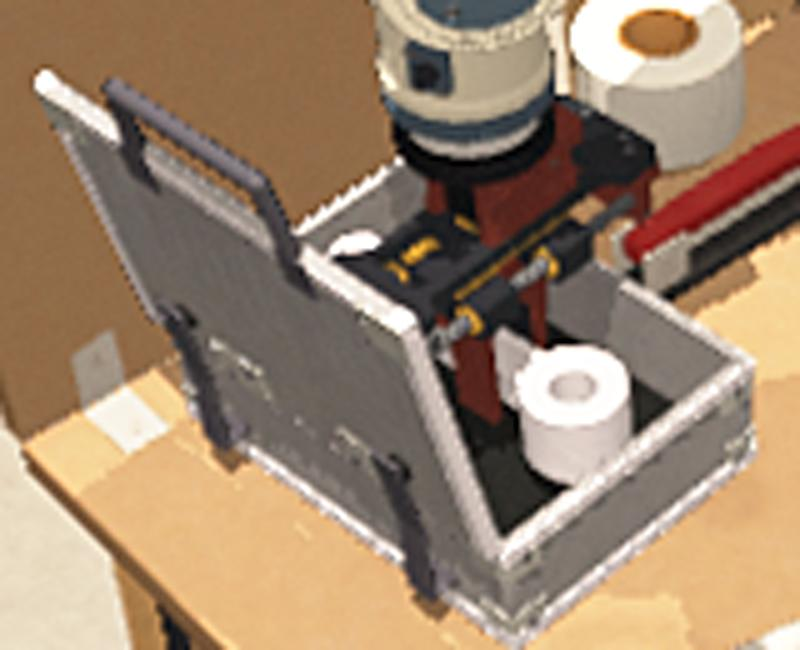

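The side crop shows the lever lifted, hub at about (575,390) and eye at about (355,245). Both ends have risen and the lid is untouched. I'm lifting further.

Emit:
servo_tool(moves="0 0 0.006 0 0 0; 0 0 0.018 0 0 0; 0 0 0.034 0 0 0; 0 0 0.052 0 0 0; 0 0 0.07 0 0 0; 0 0 0.085 0 0 0; 0 0 0.095 0 0 0; 0 0 0.1 0 0 0")

```text
t: 16.23
ee_pos: [513.8, -198.5, 155.4]
orientation: [-1.267, 1.113, -1.114]
ft_force: [-0.0, -0.1, -3.8]
width: 24.0
```

Emit:
servo_tool(moves="0 0.004 0 0 0 0; 0 0.012 0 0 0 0; 0.001 0.026 0 0 0 0; 0.002 0.044 0 0 0 0; 0.004 0.064 0 0 0 0.2; 0.005 0.086 0 0 0 0.4; 0.007 0.108 0 0 0 0.6; 0.008 0.13 0 0 0 0.8")

```text
t: 17.23
ee_pos: [521.8, -66.5, 154.7]
orientation: [-1.274, 1.102, -1.102]
ft_force: [0.1, -0.3, -3.7]
width: 24.0
```

Emit:
servo_tool(moves="0.001 0.022 0 0 0 0.1; 0.002 0.044 0 0 0 0.2; 0.003 0.066 0 0 0 0.3; 0.004 0.088 0 0 0 0.4; 0.005 0.11 0 0 0 0.5; 0.007 0.132 0 0 0 0.6; 0.009 0.154 0 0 0 0.7; 0.01 0.176 0 0 0 0.8")

```text
t: 18.23
ee_pos: [531.3, 109.5, 154.7]
orientation: [-1.28, 1.092, -1.092]
ft_force: [0.2, -0.1, -4.8]
width: 23.8
```

Emit:
servo_tool(moves="0.001 0.022 0 0 0 0.1; 0.003 0.044 0 0 0 0.2; 0.005 0.066 0 0 0 0.3; 0.006 0.086 0 0 0 0.4; 0.008 0.104 0 0 0 0.5; 0.009 0.118 0 0 0 0.6; 0.009 0.128 0 0 0 0.7; 0.009 0.134 0 0 0 0.7")

```text
t: 19.23
ee_pos: [540.6, 242.0, 154.6]
orientation: [-1.285, 1.084, -1.084]
ft_force: [0.1, -0.6, -4.8]
width: 23.9
```

Emit:
servo_tool(moves="0 0 0 0 0 0; 0 0 0 0 0 0; 0 0 0 0 0 0")

```text
t: 19.6
ee_pos: [540.7, 241.1, 154.7]
orientation: [-1.284, 1.084, -1.084]
ft_force: [0.4, -0.2, -2.8]
width: 23.8
```

```bash
python3 - <<'E'
from h import *
np.set_printoptions(precision=3,suppress=True)
o=ctrl.get_obs();print(o['t'],o['ee_pos'],o['ft_force'],o['moment'],o['width']);print(R.from_rotvec(o['orientation']).as_matrix())
d=cam('side','side8.png'); d=cam('top','top8.png')
E
```

```text
19.6 [540.687 241.145 154.691] [ 0.388 -0.158 -2.819] [-0.036 -0.064  0.047] 23.831296826233554
[[ 0.168 -0.     0.986]
 [-0.986 -0.     0.168]
 [ 0.    -1.    -0.   ]]
```

View pics/side8.png

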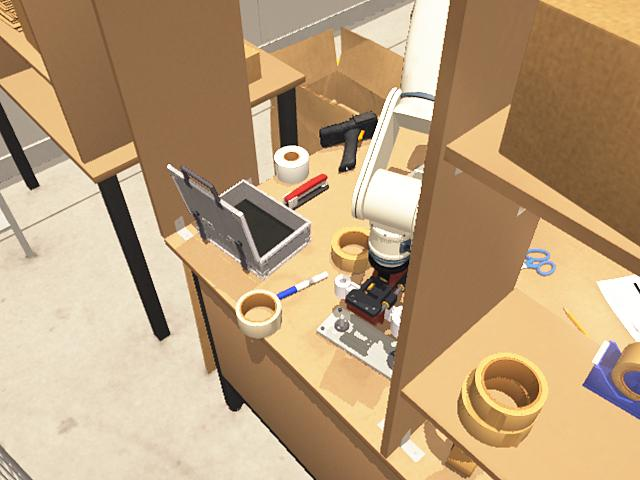

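View pics/top8.png

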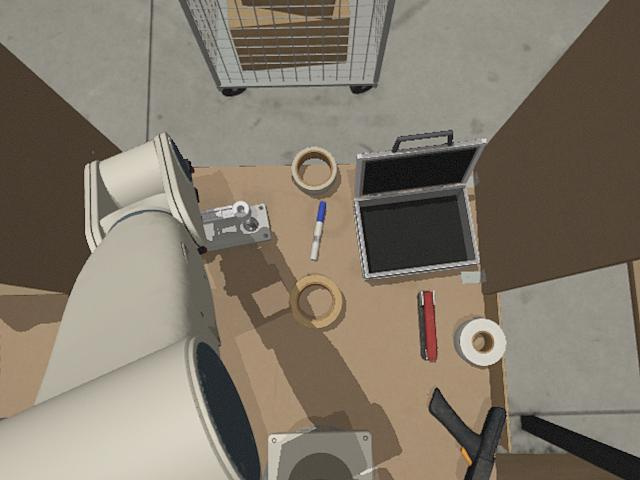

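The side view shows the lever level above the fixture, eye at about (343,287) over the thin pin, with the hub at about (397,318) partly hidden by the post. The top view shows the eye at about (240,208), the case open and empty, and the bystanders unmoved. I'm lowering to the final height and then measuring.

Emit:
servo_tool(moves="0 0 -0.008 0 0 0.1; 0 0 -0.018 0 0 0.2; 0.001 0.001 -0.028 0 0 0.2; 0.001 0.001 -0.036 0 0 0.2; 0.001 0.001 -0.042 0 0 0.2; 0.001 0.001 -0.047 0 0 0.2; 0.001 0.001 -0.047 0 0 0.2; 0.001 0.001 -0.047 0 0 0.2")

```text
t: 20.7
ee_pos: [541.9, 242.7, 107.9]
orientation: [-1.286, 1.081, -1.081]
ft_force: [0.2, -0.2, -3.2]
width: 23.3
```

```bash
python3 - <<'E'
from h import *
np.set_printoptions(precision=3,suppress=True)
o=ctrl.get_obs();print(o['t'],o['ee_pos'],o['ft_force'],o['moment'],o['width']);M=R.from_rotvec(o['orientation']).as_matrix();print(np.arctan2(M[1,2],M[0,2]))
for n,(x0,y0,x1,y1) in dict(top=(150,180,300,270),side=(310,260,440,380)).items():
    d=cam(n,n+'9.png'); np.savez(n+'9.npz',**{k:np.array(v) for k,v in d.items()})
    cv2.imwrite('pics/'+n+'9c.png',cv2.resize(d['pixels'][y0:y1,x0:x1,::-1],None,fx=5,fy=5,interpolation=cv2.INTER_CUBIC))
E
```

```text
20.7 [541.867 242.674 107.899] [ 0.213 -0.207 -3.225] [-0.025 -0.106 -0.018] 23.314234435976967
0.1727700284649467
```

View pics/side9c.png

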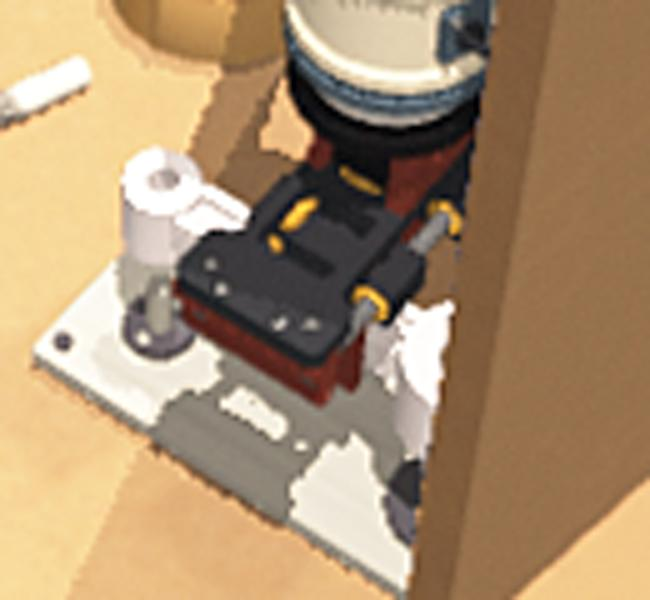

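View pics/top9c.png

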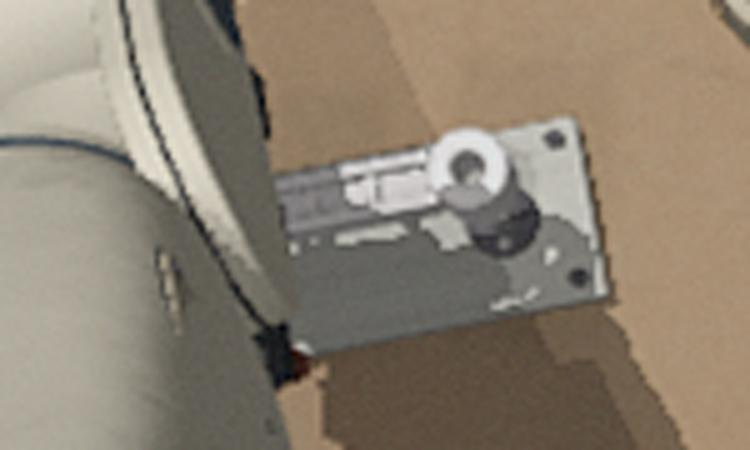

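```bash
python3 - <<'E'
from h import *
np.set_printoptions(precision=2,suppress=True)
T=dict(np.load('top9.npz'));S=dict(np.load('side9.npz'));T1=dict(np.load('top1.npz'));S1=dict(np.load('side1.npz'))
def circ(d,x0,y0,r0,skip,lo,rise=False,ch=None):
    g=cv2.cvtColor(d['pixels'],cv2.COLOR_RGB2GRAY).astype(np.float32)
    c=np.array([x0,y0],float)
    for it in range(6):
        pts=[]
        for a in np.linspace(0,2*np.pi,90,endpoint=False):
            if skip(np.degrees(a)): continue
            rr=np.arange(r0*0.7,r0*1.35,.1)
            v=cv2.remap(g,(c[0]+rr*np.cos(a)).astype(np.float32)[None],(c[1]+rr*np.sin(a)).astype(np.float32)[None],cv2.INTER_LINEAR)[0]
            k=np.where((v>lo) if rise else (v<lo))[0]
            if len(k) and k[0]>0: pts.append(c+rr[k[0]]*np.array([np.cos(a),np.sin(a)]))
        cc,ax,_=cv2.fitEllipse(np.array(pts,np.float32)); c=np.array(cc)
    return c,ax,len(pts)
e=circ(T,243.2,213.6,8,lambda a:80<a<230,175); print('eye top',e,plane(T,*e[0],124.4))
se=(162/5+309.6,180/5+259.6); print('eye tri',tri(T,e[0],S,se),plane(S,*se,124.4))
# fixture flanges & plate corners (undisturbed view)
f1=circ(T1,183.3,236.6,11.7,lambda a:False,140,True);f2=circ(T1,250.2,223.6,8,lambda a:False,140,True)
print(f1,f2)
for h in(16,20): print(h,plane(T1,*f1[0],h),plane(T1,*f2[0],h))
P=cloud(T1); print('flange z',P[int(f1[0][1])+8,int(f1[0][0])-3],P[int(f1[0][1])-1,175])
print('pin tops/bases depth max', [np.nanmax(P[y-8:y+8,x-8:x+8,2]) for x,y in ((183,237),(250,223))])
# plate min-area rect
hsv=cv2.cvtColor(T1['pixels'],cv2.COLOR_RGB2HSV); m=((hsv[...,1]<60)&(hsv[...,2]>60)).astype(np.uint8); m[:, :155]=0;m[:,285:]=0;m[:195]=0;m[265:]=0
m=cv2.morphologyEx(m,cv2.MORPH_CLOSE,np.ones((9,9)))
n,l,st,_=cv2.connectedComponentsWithStats(m);k=1+np.argmax(st[1:,4]);ys,xs=np.where(l==k)
W=np.array([plane(T1,x,y,16)[:2] for x,y in zip(xs,ys)],np.float32); r=cv2.minAreaRect(W);print('plate',r, 'mean',W.mean(0))
E
```

```text
eye top (array([238.21, 212.9 ]), (5.123549461364746, 14.731860160827637), 14) [559.07 155.03 124.4 ]
eye tri (array([560.29, 151.51, 129.81]), np.float64(7.210642054331776)) [559.66 145.78 124.4 ]
(array([183.42, 236.6 ]), (23.42265510559082, 24.48943519592285), 73) (array([250.27, 223.84]), (15.14556884765625, 16.231901168823242), 79)
16 [532.77 294.21  16.  ] [558.35 145.7   16.  ]
20 [532.02 293.14  20.  ] [557.52 145.14  20.  ]
flange z [514.79 299.09  24.56] [529.85 302.57  52.8 ]
pin tops/bases depth max [np.float64(58.06440216693227), np.float64(58.187321413316795)]
plate ((544.9542236328125, 219.40081787109375), (86.37398529052734, 231.0230712890625), 9.873634338378906) mean [544.7  219.71]
```

```bash
python3 - <<'E'
from h import *
np.set_printoptions(precision=2,suppress=True)
T=dict(np.load('top9.npz'));S=dict(np.load('side9.npz'))
for c in ((468,168),(467,170)):
    p=(c[0]/5+149.6,c[1]/5+179.6); se=(162/5+309.6,180/5+259.6)
    print(plane(T,*p,124.4),tri(T,p,S,se))
print('side bore',plane(S,*se,124.4))
Q=cloud(S);P=cloud(T)
x0,y0=310,260
for c in((135,165),(160,160),(430,330),(435,350)): print(c,Q[int(c[1]/5+y0),int(c[0]/5+x0)])
g=cv2.cvtColor(T['pixels'],cv2.COLOR_RGB2GRAY)
for i in range(203,226): print(i,''.join('%4d'%x for x in g[i,230:258]))
o=ctrl.get_obs(); print(o['ee_pos'])
E
```

```text
[558.22 144.9  124.4 ] (array([558.69, 145.02, 122.83]), np.float64(0.30962637324733905))
[557.4 145.3 124.4] (array([558.23, 145.17, 122.51]), np.float64(1.162571856354146))
side bore [559.66 145.78 124.4 ]
(135, 165) [562.1  133.23 123.47]
(160, 160) [551.74 137.51 121.98]
(430, 330) [536.73 276.3  130.38]
(435, 350) [539.72 282.29 125.92]
203  133 132 131 132 131 138 150 150 146 145 143 141 141 139 143 143 141 144 144 144 142 141 139 139 140 137 139 132
204  132 132 132 133 130 131 143 148 148 145 141 137 133 135 134 135 138 140 137 140 138 137 130 132 136 146 154 149
205  135 131 131 132 132 128 138 145 144 139 144 150 159 163 161 156 144 134 132 134 143 150 146 153 161 177 188 192
206  131 133 130 131 130 133 126 139 148 167 185 196 209 213 211 207 188 163 149 155 172 186 195 195 193 190 190 192
207  132 133 130 130 130 131 120 130 178 216 225 223 222 224 225 226 221 213 194 178 190 190 191 191 189 189 189 195
208  134 125 122 120 121 135 126 161 211 223 222 223 224 224 223 224 224 225 220 180 173 185 187 190 188 188 189 192
209  116  99  91 109 134 140 178 214 222 222 219 221 2
[... 1257 characters left out ...]
 199 201 143  96 122 144 154 159 156 158 150 138 128 104  97 100 100 100  94  87  83  65 166
221  198 188 178 164 145 114  88  85  92 102 109 130 139 140 138 119  96  96 101 100 101 100  96  92  84  78  57 123
222  108  93  87  84  82  90 103 104 132 154 130  99  96  97 102 101 102 102 103 102 110  99  83  82  52  46  50  45
223   87  96  95  91 118 139 151 154 172 180 165 135 110 103 106 101 106 104 105 105 116  94  52  50  47  54  63  57
224  110  92  93  91 168 187 180 177 175 175 177 176 144 108 100 104 105 108 100  91  75  68  63  63  59  63  60  47
225  159 108  95  91 151 163 176 175 172 173 176 179 159 106  91 103 106 100  89  76  69  77  68  63  61  64  54  62
[541.92 242.7  108.06]
```

Emit:
servo_tool(moves="-0.0005 0 0 0 0 0; -0.0005 0 0 0 0 0; -0.0005 0 0 0 0 0; -0.0005 0 0 0 0 0; -0.0005 0 0 0 0 0; -0.0005 0 0 0 0 0; -0.0005 0 0 0 0 0; -0.0005 0 0 0 0 0")

```text
t: 21.8
ee_pos: [541.2, 242.6, 107.7]
orientation: [-1.286, 1.081, -1.081]
ft_force: [-0.2, -0.3, -3.6]
width: 23.7
```

```bash
python3 - <<'E'
from h import *
np.set_printoptions(precision=3,suppress=True)
o=ctrl.get_obs();print(o['t'],o['ee_pos'],o['qvel'],o['ft_force'],o['width']);print(R.from_rotvec(o['orientation']).as_matrix())
cam('top','top10.png')
E
```

```text
21.8 [541.196 242.619 107.69 ] [ 0.001 -0.001  0.002  0.001  0.    -0.002] [-0.152 -0.328 -3.59 ] 23.669662046229536
[[ 0.172  0.     0.985]
 [-0.985  0.     0.172]
 [-0.    -1.     0.   ]]
```

View pics/top10.png

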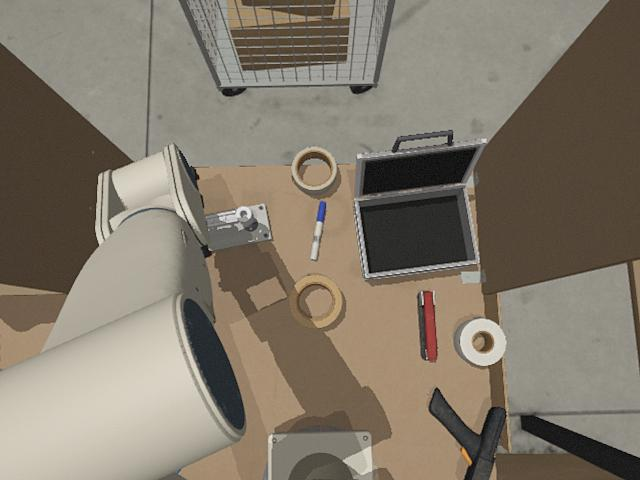

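The last picture shows the lid open and resting back at about (420,170), the eye over the thin pin at about (243,214), and the visible bystanders where they were. I'm handing in.

```bash
python3 -c "
from workcell import ctrl
print(ctrl.close_job())"
```

```text
the job is handed in; nothing more can be done
None
```

The job is handed in at 21.8 s. I opened the lid by its handle until it rested on its stop, gripped the lever's arm at the balance point and lifted it out level. The arm is still holding it steady over the fixture.

- **Position:** The eye measured (558.5, 145.0) mm against the thin pin at (557.8, 145.6) mm, within 1 mm, before a last 0.5 mm correction in x that I did not re-measure.
- **Height:** The underside is about 30 mm above the pin tops by the arm's pose. The two-view measurement of the eye gave about 28.5 mm, so the two differ by 1 to 2 mm.
- **Level and grip:** The tool is vertical, and its yaw of 0.173 rad matches the fixture's 0.172 rad. The finger opening is 24 mm and the arm is at rest. The force reading varied between about 3 and 5 N at rest.
- **Lid and other things:** The last picture shows the lid open. The stapler, marker and three rolls look unmoved.

**Not checked directly:**
- **Hub:** It was hidden from above by the arm and half hidden by the post from the side. Its place over the thick pin comes from the grasp, the yaw and the measured eye.
- **Carton:** It was hidden behind the arm in the last picture. The arm and lever never came down near it.

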